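# Register a cast resin bar in the drilling jig and click the drill guide home

### The arm

A 7-joint arm with a two-finger parallel gripper is mounted at the origin on the work surface. World frame = base frame: x ahead of the robot, y to its left, z up, the work surface at z = 0. Lengths are in m, angles in rad, forces in N, time in s.
With the tool pointing down it reaches from about 0.4 to 0.875 m from the base axis. Payload 19.3 kg.
Tool frame: the origin (TCP) lies at the very end of the fingers, on their centre line; the grasp point (between the pads) lies 19 mm behind it; z points along the fingers, y is the line along which they close (so a half turn about z gives the same grasp; the last joint's range is limited). The gripper opens to 85 mm and grips with 20 to 120 N. Pads are 22 mm wide; open, the fingers measure 114 mm over their backs; the gripper's body (76 mm by 85 mm) begins 54 mm behind the grasp point. The pads swing forward as they close: fully open they stand 13 mm farther back than shut.
Start: joints at [1.046, 0.521, -0.036, 1.599, 0.021, 1.021, -0.113], TCP at [0.275, -0.561, 0.231] pointing down, gripper open.
Joint ranges: [-2.91, 2.91], [-0.3, 2.13], [-1.5, 1.42], [0.17, 2.43], [-1.26, 4.41], [0.16, 1.93], [-2.52, 2.52]. Speed limits (rad/s): [1.89, 1.89, 2.39, 2.39, 3.01, 3.01, 3.01].

### API

Orientations are given as [roll, pitch, yaw] about the fixed x, y, z axes, in that order (R = Rz(yaw) Ry(pitch) Rx(roll)).
In Python, from workcell import monitor, optics, workorder gives the robot as it stands.
- The arm moves only by the tool apply_moves, never from a script. Its arguments are lists of equal length, an entry for each row: "linear": the shift along the tool's x, y, z each as a share of 0.1 m, from -1 to 1, a list of three; "delta_rot": the turn, a rotation vector about the tool's x, y, z each as a share of 120 degrees, from -1 to 1, a list of three. A call has exactly 5 rows; each row is the pose to reach, as a shift and turn from the pose commanded when the call began, along the tool's axes at that moment; what a row does not reach only later rows make up. A row lasts 1/12 s, in which the tool goes at most 41.7 mm and 7.16 degrees, less where a joint would pass 70% of its speed; a pose out of reach is approached as far as the arm can. A call with a number of a shift or a turn outside -1 to 1 is refused whole. A call with a gripper value outside its range is refused whole. "gripper" is the opening, from -1 (shut) to 1 (fully open), set as the call begins (left out, the last holds). The fingers move at their own pace and stop on an object; "force" is the grip in N (left out, the last holds). Time passes only in rows, so rows that repeat a pose let the fingers close, or fill a call up. It gives the time, the measured TCP pose, the force, the opening and the grip force at its end, in the units of the state.
- monitor.observe(): the state, without advancing time (a new reading comes with each control period).
- optics.grab_frame(name): name is "scene" or "side" or "wrist"; returns (picture, depth): 384x512x3 uint8, red, green, blue; 384x512 float32, m along the optical axis (not along the pixel's ray), 0 where there is no reading.
- optics.camera_info(name): a dict with "fx", "fy", "cx", "cy" (pixels), "rvec" (rotation vector, rad) and "tvec" (3), from world to camera coordinates, as OpenCV has them; the wrist camera has in their place "T_tool_cam" (4x4, takes a point from camera to tool coordinates, whose origin is the TCP and whose axes are the flange's). Camera axes: x right, y down, z forward; pixel columns grow to the right and rows downward; lengths in m; the calibration is good to about 2 mm. The wrist camera is an equidistant fisheye: a pixel r from the principal point sees the ray r / f radians off the axis. A picture is of the moment at which its call begins: read the wrist's pose just before it. camera_info takes no time and is no camera call.
- workorder.job_done(): hands the job in; it is judged then, once.
The state is a dict: "clock": time; "qpos": joint angles; "qd": joint speeds; "joint_efforts": joint torques, N m; "position": TCP position; "tool_rot": TCP orientation; "force": force on the tool from outside, world axes, zero at the start; "moment": the same for the moment, N m; "grip_width": finger opening in m; "finger_force": force on a finger pad.
Only numpy, scipy, OpenCV 4.12 (cv2) and the standard library are available. Lean on these libraries where they do the work, as an engineer would, in place of code of your own. Each camera call takes 0.05 s, during which the arm holds its last target. There are 200 camera calls.

### The job

Take the blue cast bar from the wooden board, lay it flat on the white bed of the drilling jig with its length along the long fence, and push it fully home against both the long fence and the end stop. Only then slide the orange drill guide by its black knob along its rail, over the bar, until its spring detent clicks in at the end of its travel. Leave the pink bar and the other loose things where they are.

Things in the scene. Friction and masses are not known exactly. Their poses are not given: they have to be found in the camera images.
- blue_bar: The blue cast resin bar to be loaded, with light blue streaks on top: 110 x 45 x 24 mm, 0.14 kg. Origin at the centre of its underside, x along its 110 mm length, z up. The two ends are alike, so either way round will do.
- rose_bar: A pink bar of the same size and axes, lying on the same board about 120 mm away (which place is which varies). To be left alone.
- board: Oak demoulding board, fixed, 200 (x) x 250 (y) x 12 mm; origin at the centre of its underside. The bars start on it.
- jig: Drilling jig fixed to the table: white bed 260 (x) x 180 (y) mm. Origin on the table, z up; in its frame, mm: bed x -130..130, y -85..95, top z 12. Teal fence along x: x -100..64, inner face y 35 (looks to -y), top z 34. Teal end stop: inner face x 50 (looks to -x), y -15..35, top z 34. A bar home against both has its centre at x -5, y 12.5, underside z 12.
- stop_corner (a point): The inner corner where fence and end stop meet, on the bed's top: jig frame x = 50, y = 35, z = 12 mm; axes as the jig's. Behind the fence (12 mm thick) runs the guide's dark rail: jig x -65..130, y 59..89, top z 30 mm.
- guide (a joint): Travel of the orange drill guide along the jig's -x: 0 m parked beyond the end stop (centred at jig x = 110 mm), 0.110 m at its end (jig x = 0). About 1.5 N of friction; from 0.094 to 0.100 a sprung ball climbs a bump (about 7 N in all), then it snaps on to the end. The guide bridges the bed: 40 mm wide in x, jig y -30..80, underside z 41.5, top z 51.5 mm.
- guide_knob (a point): Grip point of the guide's upright black round knob, 16 mm diameter, 30 mm tall, standing on the guide's top at jig y = 62 mm: this point is on its axis, 10 mm below its top and 71.5 mm above the table. Moves with the guide.
- yellow_bottle: Yellow squeeze bottle with red spout, 44 mm diameter, 112 mm tall, standing; origin at the centre of its underside. Leave alone.
- magenta_bottle: Magenta squeeze bottle, same size and origin. Leave alone.
- cup: White mixing cup, 70 mm diameter, 75 mm tall; origin at the centre of its underside. Leave alone.
- brush: Brush lying flat, 190 mm long. Leave alone.
- caliper: Steel caliper with black slider, 190 mm long, lying flat. Leave alone.
- mould_ring: Ivory silicone ring mould, 70 mm outside diameter, 18 mm tall; origin at the centre of its underside. Leave alone.
Mind the look-alikes: they are no part of the job. What is shaped like the blue_bar but green, turquoise or yellow is not meant.

How it is judged:
On the way:
1. the blue bar lies flat on the bed, home against both the fence and the end stop, the guide not yet slid over it (x of blue_bar in the frame of jig between -0.007 and -0.002 m and y of blue_bar in the frame of jig between 0.0105 and 0.0155 m and z of blue_bar in the frame of jig between 0.01 and 0.0145 m and angle between the x axis of blue_bar and the x axis of jig, either way round below 0.035 rad and value of joint guide below 0.05 m), for 0.2 s.
At the end, for the whole second after the job is handed in: The blue bar rests on the jig's bed, its underside within 2.5 mm of the bed's top, within 2 mm of touching both the long fence and the end stop, its length within 0.035 rad (2 degrees) of the fence; the drill guide is past its detent (travel over 106 of 110 mm); bar and guide at rest (x of blue_bar in the frame of jig between -0.007 and -0.002 m and y of blue_bar in the frame of jig between 0.0105 and 0.0155 m and z of blue_bar in the frame of jig between 0.01 and 0.0145 m and angle between the x axis of blue_bar and the x axis of jig, either way round below 0.035 rad and value of joint guide above 0.106 m and linear speed of blue_bar below 0.01 m/s and velocity of joint guide between -0.005 and 0.005 m/s).
It fails at once if the pink bar is moved more than 30 mm (distance of rose_bar from where it was at the start of the episode above 0.03 m).
It fails at once if a bottle, the cup, brush, caliper or ring mould is moved more than 30 mm (distance of any of yellow_bottle, magenta_bottle, cup, brush, caliper, mould_ring from where it was at the start of the episode above 0.03 m).
It also fails if it takes over 72 s, if anything falls off the work surface, if the arm or the gripper's body presses on something with over 40 N, if the wrist force passes 120 N, or if a joint passes its speed limit or range.

## Working session

There is one attempt and no reset: what is moved stays moved. The work goes in short steps, Python scripts to look and compute and a tool call to move; the robot and the scene stay as the last step left them, time stands still between calls to the robot, and variables do not carry over. Pictures are saved under pics/ and viewed, at most 10 in all, crops included, and the job is handed in when it is done.

Besides the shell and the picture viewer there is one more tool, called after "Emit:" as name(argument=value, ...) on one line, values as JSON. apply_moves: Moves the arm, as the interface text tells. Its arguments: {"type":"object","properties":{"linear":{"type":"array"},"delta_rot":{"type":"array"},"gripper":{"type":"number"},"force":{"type":"number"}},"required":["linear","delta_rot"]}

```bash
mkdir -p pics; cat > h.py <<'E'
import numpy as np, cv2
from workcell import monitor, optics, workorder
from scipy.spatial.transform import Rotation as R
def grab(n,save=None):
    p,d=optics.grab_frame(n)
    if save: cv2.imwrite('pics/'+save,p[...,::-1]); np.savez('pics/'+save[:-4],p=p,d=d)
    return p,d
def cam(n):
    c=optics.camera_info(n); K=np.array([[c['fx'],0,c['cx']],[0,c['fy'],c['cy']],[0,0,1]])
    M=R.from_rotvec(np.ravel(c['rvec'])).as_matrix(); return K,M,np.ravel(c['tvec'])
def toplane(n,uv,z):
    K,M,t=cam(n); uv=np.atleast_2d(uv).astype(float)
    r=(np.linalg.inv(K)@np.c_[uv,np.ones(len(uv))].T).T@M; o=-M.T@t
    return o+r*((z-o[2])/r[:,2:3])
def proj(n,P):
    K,M,t=cam(n); q=(np.atleast_2d(P)@M.T+t)@K.T; return q[:,:2]/q[:,2:]
E
python3 - <<'E'
from h import *
s=monitor.observe();print({k:np.round(v,3) for k,v in s.items()})
a,_=grab('scene','s0.png');b,_=grab('side','d0.png')
for n in('scene','side'):
    K,M,t=cam(n);print(n,np.round(-M.T@t,3),K[0,0])
print(optics.camera_info('wrist'))
E
```

```text
{'clock': np.float64(0.0), 'qpos': array([ 1.046,  0.522, -0.036,  1.6  ,  0.021,  1.021, -0.113]), 'qd': array([-0.   , -0.   , -0.   ,  0.001,  0.002, -0.001, -0.   ]), 'joint_efforts': array([-1.0000e-03, -9.2709e+01,  1.9800e+00, -3.6992e+01,  1.8000e-02,
        8.0000e-03,  0.0000e+00]), 'position': array([ 0.274, -0.561,  0.231]), 'tool_rot': array([-3.14 ,  0.   ,  0.455]), 'force': array([-0.241,  0.001,  0.862]), 'moment': array([ 0.027,  0.014, -0.005]), 'finger_force': np.float64(0.0), 'grip_width': np.float64(0.085)}
scene [0.909 0.616 0.913] 398.54328350105345
side [0.309 1.078 1.409] 481.1697419118684
{'fx': 297.3186396354542, 'fy': 297.3186396354542, 'cx': 260.19400080166093, 'cy': 190.90235762291945, 'T_tool_cam': array([[-7.69584360e-04, -9.48841275e-01, -3.15752501e-01,
         8.16258069e-02],
       [ 9.99999690e-01, -6.78268938e-04, -3.99092825e-04,
         1.09881114e-04],
       [ 1.64510631e-04, -3.15752711e-01,  9.48841503e-01,
        -1.43242122e-01],
       [ 0.00000000e+00,  0.00000000e+00,  0.00000000e+00,
         1.00000000e+00]])}
```

View pics/s0.png

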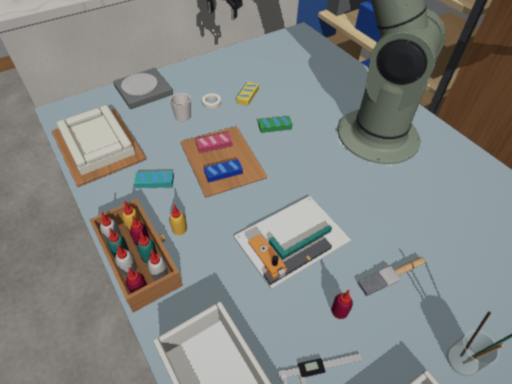

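View pics/d0.png

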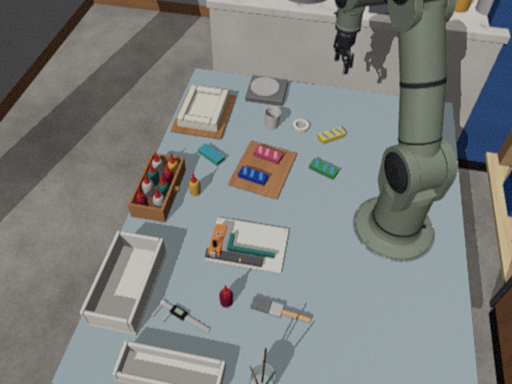

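The scene view shows the blue bar at (223,169), pink bar at (214,142), board at (223,160), jig at (292,240) with the orange guide parked at (265,255) and knob near (275,260). The side view has the blue bar at (254,176), the jig at (247,245) and the guide at (217,240). Look-alikes in the scene view are turquoise (154,179), green (275,124) and yellow (248,93). The only blue one with light streaks on the board is at (223,169).

```bash
cat >> h.py <<'E'
def pts(n,f):
    z=np.load('pics/'+f+'.npz');p,d=z['p'],z['d'];K,M,t=cam(n)
    v,u=np.mgrid[:384,:512];c=np.stack([(u-K[0,2])/K[0,0]*d,(v-K[1,2])/K[1,1]*d,d],-1)
    W=(c-t)@M; W[d==0]=np.nan
    return p,cv2.cvtColor(p,cv2.COLOR_RGB2HSV),W
def rect(P): return cv2.minAreaRect(np.float32(P[:,:2]*1000))
E
python3 - <<'E'
from h import *
for n,f in(('scene','s0'),('side','d0')):
    p,h,W=pts(n,f); H,S,V=[h[...,i].astype(int) for i in range(3)]
    box=np.zeros(H.shape,bool)
    if n=='scene': box[120:300,130:360]=1
    else: box[130:280,180:300]=1
    cols={'blue':(H>105)&(H<130)&(S>120),'pink':((H>160)|(H<3))&(S>90)&(V>100),'teal':(H>75)&(H<98)&(S>120),'orange':(H>5)&(H<18)&(S>190)&(V>150)}
    for k,m in cols.items():
        m=(m&box).astype(np.uint8); c,l,st,ce=cv2.connectedComponentsWithStats(m)
        for i in range(1,c):
            if st[i,4]<40: continue
            q=W[l==i]; z=q[:,2]; zt={'blue':.036,'pink':.036,'teal':.034,'orange':.0515}[k]
            t=q[abs(z-zt)<.006]
            print(n,k,np.round(ce[i]),st[i,4],np.round(np.nanpercentile(z,[5,50,95]),3), rect(t) if len(t)>10 else '')
a=cv2.imread('pics/s0.png');b=cv2.imread('pics/d0.png')
c=np.hstack([cv2.resize(a[120:290,140:360],None,fx=2.3,fy=2.3,interpolation=2),cv2.resize(b[130:300,190:310],None,fx=2.3,fy=2.3,interpolation=2)])
print(c.shape);cv2.imwrite('pics/c0.png',c)
E
```

```text
scene blue [223. 170.] 442 [0.019 0.037 0.041] ((536.9158935546875, -113.38496398925781), (44.3994140625, 107.96068572998047), 77.12216186523438)
scene pink [214. 142.] 416 [0.016 0.037 0.041] ((500.64508056640625, -236.93653869628906), (51.18278121948242, 109.50242614746094), 75.54161071777344)
scene pink [175. 211.] 64 [0.075 0.082 0.109] 
scene pink [139. 233.] 253 [0.058 0.085 0.11 ] 
scene pink [154. 258.] 94 [0.079 0.089 0.115] 
scene pink [134. 279.] 157 [0.065 0.079 0.106] 
scene pink [345. 296.] 77 [0.068 0.081 0.106] 
scene teal [154. 180.] 448 [0.007 0.025 0.028] ((723.794921875, -195.51315307617188), (38.83712387084961, 98.61961364746094), 58.48912048339844)
scene teal [297. 243.] 382 [0.021 0.034 0.038] ((479.4021911621094, 197.8310546875), (159.7549285888672, 56.695274353027344), 0.18792620301246643)
scene teal [146. 251.] 171 [0.029 0.065 0.076] ((853.0145263671875, 49.235782623291016), (4.3945722579956055, 17.429969787597656), 52.22966766357422)
side blue [253. 176.] 271 [0.021 0.034 0.04 ] ((534.7901611328125, -110.693603515625), (53.24756622314453, 107.31415557861328), 81.60391998291016)
side pink [267. 154.] 274 [0.011 0.032 0.039] ((500.39996337890625, -231.8267059326172), (53.10163116455078, 111.02903747558594), 72.37683868408203)
side teal [211. 154.] 202 [0.013 0.023 0.028] ((715.57275390625, -179.06333923339844), (32.18722915649414, 80.83831024169922), 58.08523941040039)
side teal [247. 249.] 223 [0.023 0.031 0.037] ((482.9513854980469, 220.62176513671875), (54.151729583740234, 166.71739196777344), 72.89957427978516)
(391, 782, 3)
```

View pics/c0.png

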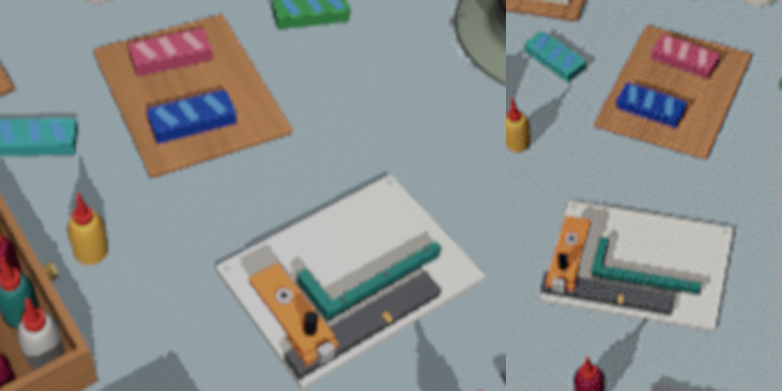

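The enlarged crop confirms it: the blue bar with light-blue streaks is at crop (192,113), on the board beside the pink one at (172,50). The jig has the guide parked at the left, with the knob at (310,322). I'll move above the board next.

Emit:
apply_moves(linear=[[0.2,-0.13,0],[0.4,-0.27,0],[0.6,-0.4,0],[0.8,-0.54,0],[1,-0.67,0]], delta_rot=[[0,0,0],[0,0,0],[0,0,0],[0,0,0],[0,0,0]], gripper=1)

```text
clock: 0.52
position: [0.3352, -0.4561, 0.231]
tool_rot: [-3.141, 0.0, 0.455]
force: [-0.3, 1.1, -0.2]
grip_width: 0.0854
finger_force: 0.0
```

Emit:
apply_moves(linear=[[0.2,-0.13,0],[0.4,-0.27,0],[0.6,-0.4,0],[0.8,-0.54,0],[1,-0.67,0]], delta_rot=[[0,0,0],[0,0,0],[0,0,0],[0,0,0],[0,0,0]])

```text
clock: 0.93
position: [0.3956, -0.352, 0.2311]
tool_rot: [-3.141, 0.0, 0.455]
force: [0.1, -0.4, 0.1]
grip_width: 0.0855
finger_force: 0.0
```

Emit:
apply_moves(linear=[[0.2,-0.13,0],[0.4,-0.27,0],[0.6,-0.4,0],[0.8,-0.54,0],[1,-0.67,0]], delta_rot=[[0,0,0],[0,0,0],[0,0,0],[0,0,0],[0,0,0]])

```text
clock: 1.35
position: [0.456, -0.2479, 0.2311]
tool_rot: [-3.141, 0.0, 0.455]
force: [0.4, 0.3, -0.5]
grip_width: 0.0853
finger_force: 0.0
```

Emit:
apply_moves(linear=[[0.2,-0.13,0],[0.4,-0.27,0],[0.6,-0.4,0],[0.8,-0.54,0],[1,-0.67,0]], delta_rot=[[0,0,0.05],[0,0,0.1],[0,0,0.15],[0,0,0.2],[0,0,0.25]])

```text
clock: 1.77
position: [0.5164, -0.1438, 0.2311]
tool_rot: [-3.142, 0.0, -0.074]
force: [0.7, 0.2, 0.7]
grip_width: 0.0852
finger_force: 0.0
```

```bash
cat >> h.py <<'E'
def wpose():
    s=monitor.observe();T=np.eye(4);T[:3,:3]=R.from_euler('xyz',s['tool_rot']).as_matrix();T[:3,3]=s['position']
    return T
def wplane(T,uv,z):
    c=optics.camera_info('wrist');uv=np.atleast_2d(uv).astype(float)
    x=np.c_[(uv[:,0]-c['cx'])/c['fx'],(uv[:,1]-c['cy'])/c['fy']];r=np.linalg.norm(x,axis=1)+1e-12
    d=np.c_[x/r[:,None]*np.sin(r)[:,None],np.cos(r)]
    C=T@c['T_tool_cam'];d=d@C[:3,:3].T;o=C[:3,3];return o+d*((z-o[2])/d[:,2:3])
def big(m):
    c,_=cv2.findContours(m.astype(np.uint8),0,1);return max(c,key=cv2.contourArea)[:,0,:]
def totool(T,d): return T[:3,:3].T@np.array(d)
E
python3 - <<'E'
from h import *
T=wpose();p,d=grab('wrist','w1.png');h=cv2.cvtColor(p,cv2.COLOR_RGB2HSV);H,S,V=[h[...,i].astype(int) for i in range(3)]
m=(H>105)&(H<130)&(S>120);m=cv2.morphologyEx(m.astype(np.uint8),cv2.MORPH_CLOSE,np.ones((5,5)))
c=big(m);print(c.mean(0),cv2.contourArea(c));W=wplane(T,c,.036);print(T[:3,3],rect(W))
z=np.load('pics/s0.npz')
for n,f in(('scene','s0'),('side','d0')):
    p,h,_=pts(n,f);H,S,V=[h[...,i].astype(int) for i in range(3)]
    m=(H>105)&(H<130)&(S>120);m[:,300:]=0;m=cv2.morphologyEx(m.astype(np.uint8),cv2.MORPH_CLOSE,np.ones((5,5)));print(n,rect(toplane(n,big(m),.030)))
E
```

```text
[251.69267707 352.56302521] 6387.0
[ 0.5164297  -0.14378983  0.23112336] ((198.54696655273438, -129.7608642578125), (494.33251953125, 238.7645263671875), 83.03753662109375)
scene ((535.9118041992188, -111.51656341552734), (59.12685775756836, 108.64872741699219), 77.52950286865234)
side ((536.0267333984375, -109.92952728271484), (55.68864440917969, 110.40287017822266), 77.7942123413086)
```

View pics/w1.png

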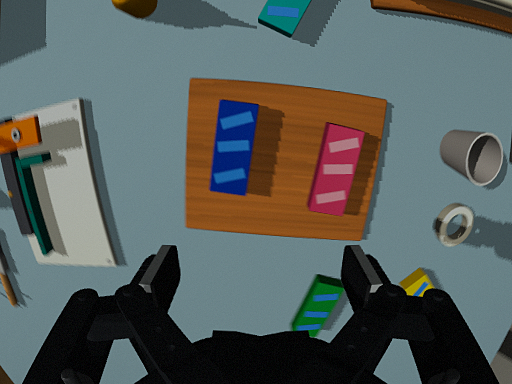

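The wrist view shows the blue bar at (234,147), the pink bar at (337,168) and the jig at the left edge. The fingers are the dark shapes at the bottom, which I'll mask out.

```bash
python3 - <<'E'
from h import *
T=wpose();p=np.load('pics/w1.npz')['p'];h=cv2.cvtColor(p,cv2.COLOR_RGB2HSV);H,S,V=[h[...,i].astype(int) for i in range(3)]
m=(H>100)&(H<130)&(S>110)&(V>60);m[230:]=0;m[:,270:]=0;m[:,:190]=0
m=cv2.morphologyEx(m.astype(np.uint8),cv2.MORPH_CLOSE,np.ones((5,5)));c=big(m);W=wplane(T,c,.036);print(rect(W))
m=(S<50)&(V>150)
for n,f in(('scene','s0'),('side','d0')):
    p,h,W=pts(n,f);H,S,V=[h[...,i].astype(int) for i in range(3)]
    m=(H>75)&(H<98)&(S>120)&(abs(W[...,2]-.034)<.006);m[:200]=0;m[:,:200]=0
    P=toplane(n,big(m),.034)[:,:2]; 
    hu=cv2.convexHull(np.float32(P*1000))[:,0]; print(n,np.round(cv2.approxPolyDP(hu[:,None],5,True)[:,0],0).tolist())
    m=(S<25)&(V>185);m[:190]=0;m[:,:200]=0;m[:,350:]=0;
    m[300:]=0
    c=big(m);hu=cv2.convexHull(np.float32(toplane(n,c,.012)[:,:2]*1000));print(np.round(cv2.approxPolyDP(hu,8,True)[:,0],0).tolist())
E
```

```text
((542.3279418945312, -108.53987121582031), (44.15976333618164, 109.04232788085938), 77.04498291015625)
scene [[398.0, 222.0], [549.0, 169.0], [559.0, 173.0], [556.0, 228.0]]
[[367.0, 99.0], [556.0, 98.0], [621.0, 271.0], [369.0, 272.0]]
side [[502.0, 220.0], [489.0, 233.0], [397.0, 230.0], [399.0, 219.0]]
[[557.0, 101.0], [554.0, 145.0], [531.0, 183.0], [436.0, 272.0], [366.0, 269.0], [369.0, 101.0]]
```

Emit:
apply_moves(linear=[[0.04,-0.07,0.2],[0.08,-0.14,0.4],[0.12,-0.21,0.6],[0.17,-0.28,0.8],[0.21,-0.35,0.9]], delta_rot=[[0,0,0.02],[0,0,0.04],[0,0,0.06],[0,0,0.073],[0,0,0.073]])

```text
clock: 2.23
position: [0.5388, -0.1111, 0.1391]
tool_rot: [3.141, 0.003, -0.222]
force: [0.6, -0.3, 0.3]
grip_width: 0.0854
finger_force: 0.0
```

```bash
python3 - <<'E'
from h import *
T=wpose();p,d=grab('wrist','w2.png');print(T[:3,3],monitor.observe()['tool_rot'])
h=cv2.cvtColor(p,cv2.COLOR_RGB2HSV);H,S,V=[h[...,i].astype(int) for i in range(3)]
m=(H>100)&(H<130)&(S>110)&(V>60);m=cv2.morphologyEx(m.astype(np.uint8),cv2.MORPH_OPEN,np.ones((3,3)))
n,l,st,ce=cv2.connectedComponentsWithStats(m)
for i in range(1,n):
    if st[i,4]>300: print(st[i],np.round(ce[i]),rect(wplane(T,big(l==i),.036)))
E
```

```text
[ 0.53877538 -0.11106788  0.13907269] [-3.14118992  0.0036435  -0.21905937]
[ 237  127   53  118 5974] [263. 184.] ((539.01708984375, -113.80160522460938), (44.29273223876953, 108.87660217285156), 77.63951873779297)
```

View pics/w2.png

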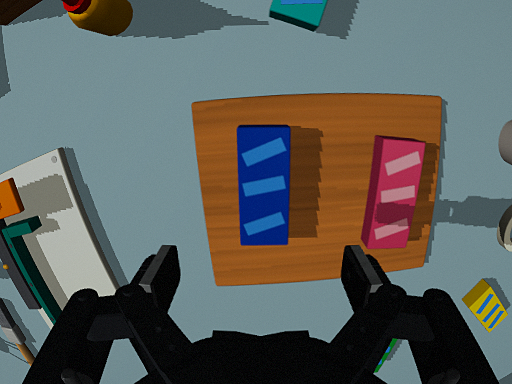

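The bar sits centred between the fingers at (263,184), at world (0.539, -0.113) with yaw -0.22. I'll go down and grip.

Emit:
apply_moves(linear=[[0,0.02,0.2],[0,0.02,0.4],[0,0.02,0.6],[0,0.02,0.8],[0,0.02,0.9]], delta_rot=[[0,0,0],[0,0,0],[0,0,0],[0,0,0],[0,0,0]])

```text
clock: 2.7
position: [0.5385, -0.1136, 0.05]
tool_rot: [3.142, 0.001, -0.22]
force: [0.0, 0.0, -0.1]
grip_width: 0.0854
finger_force: 0.0
```

Emit:
apply_moves(linear=[[0,0,0.1],[0,0,0.2],[0,0,0.3],[0,0,0.34],[0,0,0.34]], delta_rot=[[0,0,0],[0,0,0],[0,0,0],[0,0,0],[0,0,0]])

```text
clock: 3.12
position: [0.5388, -0.1134, 0.0166]
tool_rot: [3.142, 0.001, -0.222]
force: [0.3, -0.3, -0.2]
grip_width: 0.0848
finger_force: 0.0
```

Emit:
apply_moves(linear=[[0,0,0],[0,0,0],[0,0,0],[0,0,0],[0,0,0]], delta_rot=[[0,0,0],[0,0,0],[0,0,0],[0,0,0],[0,0,0]], gripper=-1, force=40)

```text
clock: 3.53
position: [0.5394, -0.1135, 0.018]
tool_rot: [-3.142, -0.001, -0.222]
force: [-2.3, 0.1, 7.3]
grip_width: 0.0443
finger_force: 40.8
```

Emit:
apply_moves(linear=[[0,0,0],[0,0,0],[0,0,0],[0,0,0],[0,0,0]], delta_rot=[[0,0,0],[0,0,0],[0,0,0],[0,0,0],[0,0,0]])

```text
clock: 3.95
position: [0.5394, -0.1135, 0.018]
tool_rot: [-3.141, -0.001, -0.222]
force: [-1.7, -0.2, 7.0]
grip_width: 0.0441
finger_force: 40.8
```

Emit:
apply_moves(linear=[[0,0,-0.1],[0,0,-0.3],[0,0,-0.5],[0,0,-0.75],[0,0,-1]], delta_rot=[[0,0,0],[0,0,0],[0,0,0],[0,0,0],[0,0,0]])

```text
clock: 4.37
position: [0.5388, -0.1135, 0.119]
tool_rot: [-3.142, 0.0, -0.222]
force: [0.1, -0.3, -1.4]
grip_width: 0.0441
finger_force: 41.6
```

Emit:
apply_moves(linear=[[-0.07,-0.18,-0.1],[-0.15,-0.36,-0.2],[-0.23,-0.54,-0.3],[-0.3,-0.72,-0.3],[-0.38,-0.9,-0.3]], delta_rot=[[0,0,-0.02],[0,0,-0.04],[0,0,-0.06],[0,0,-0.08],[0,0,-0.106]])

```text
clock: 4.78
position: [0.5219, -0.0164, 0.1486]
tool_rot: [3.142, -0.002, 0.002]
force: [-0.1, -0.1, -0.9]
grip_width: 0.0442
finger_force: 41.7
```

Emit:
apply_moves(linear=[[0,-0.2,0],[0,-0.4,0],[0,-0.6,0],[0,-0.8,0],[0,-0.8,0]], delta_rot=[[0,0,0],[0,0,0],[0,0,0],[0,0,0],[0,0,0]])

```text
clock: 5.2
position: [0.5214, 0.0671, 0.1475]
tool_rot: [-3.14, -0.0, 0.006]
force: [-0.3, 1.0, -0.9]
grip_width: 0.0442
finger_force: 41.6
```

```bash
python3 - <<'E'
from h import *
T=wpose();np.save('pics/T3',T);p,d=grab('wrist','w3.png');s=monitor.observe();print(T[:3,3],s['tool_rot'],s['grip_width'])
E
```

```text
[0.52136623 0.06707979 0.14752487] [-3.14095903e+00  1.46158037e-04  4.68591982e-03] 0.044243868184224225
```

View pics/w3.png

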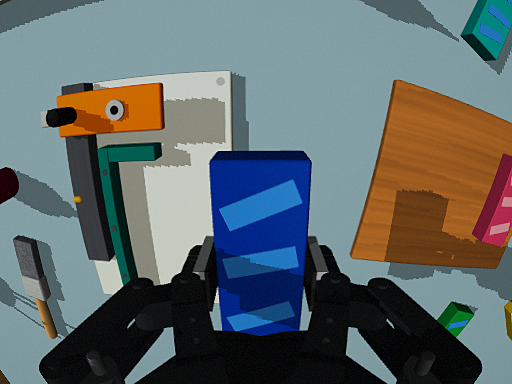

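The wrist view shows the held blue bar at (260,240), the jig with the teal fence from (107,150) to (130,285), the end stop at (105-160,152), the guide at (110,108) and its knob at (60,117).

```bash
cat > jig.py <<'E'
from h import *
def jigfit(p,T,v):
    h=cv2.cvtColor(p,cv2.COLOR_RGB2HSV);H,S,V=[h[...,i].astype(int) for i in range(3)]
    m=(H>75)&(H<98)&(S>110)&(V>40);n,l,st,ce=cv2.connectedComponentsWithStats(m.astype(np.uint8))
    c=[i for i in range(1,n) if st[i,0]<200 and st[i,4]>500];i=max(c,key=lambda i:st[i,4]);m=l==i
    print(st[i])
    if v: 
        a=p[120:300,60:220].copy();cv2.imwrite('pics/t.png',cv2.resize(a[...,::-1],None,fx=3.3,fy=3.3,interpolation=0))
    return m
E
python3 - <<'E'
from jig import *
T=np.load('pics/T3.npy');p=np.load('pics/w3.npz')['p'];m=jigfit(p,T,1)
for r in range(170,280,15):
    x=np.where(m[r])[0];print(r,x.min(),x.max(),'y@12',np.round(wplane(T,[x.max()+.5,r],.012)[0,:2],4),'y@34',np.round(wplane(T,[x.min()-.5,r],.034)[0,:2],4))
for c in range(125,160,6):
    y=np.where(m[:,c])[0];y=y[y<175];print(c,y.min(),y.max(),'x@34',np.round(wplane(T,[c,y.max()+.5],.034)[0,:2],4),np.round(wplane(T,[c,y.min()-.5],.034)[0,:2],4))
print('bedcorner',wplane(T,[231,72],.012))
E
```

```text
[  97  146   58  140 1926]
170 100 109 y@12 [0.5326 0.227 ] y@34 [0.5384 0.2263]
185 102 111 y@12 [0.516 0.227] y@34 [0.5229 0.2264]
200 104 113 y@12 [0.4989 0.2273] y@34 [0.5069 0.2269]
215 107 116 y@12 [0.4812 0.2267] y@34 [0.4904 0.2264]
230 110 118 y@12 [0.4627 0.2276] y@34 [0.4732 0.2263]
245 113 122 y@12 [0.4434 0.2263] y@34 [0.4551 0.2265]
260 117 125 y@12 [0.4231 0.2266] y@34 [0.4362 0.2257]
275 121 128 y@12 [0.4014 0.2273] y@34 [0.4162 0.2253]
125 147 160 x@34 [0.5472 0.1958] [0.5607 0.1943]
131 146 160 x@34 [0.547  0.1893] [0.5614 0.1879]
137 146 160 x@34 [0.5469 0.183 ] [0.5611 0.1816]
143 146 160 x@34 [0.5468 0.1767] [0.5609 0.1754]
149 146 160 x@34 [0.5466 0.1706] [0.5607 0.1694]Traceback (most recent call last):
  File "<stdin>", line 6, in <module>
    return umr_minimum(a, axis, None, out, keepdims, initial, where)
ValueError: zero-size array to reduction operation minimum which has no identity
```

View pics/t.png

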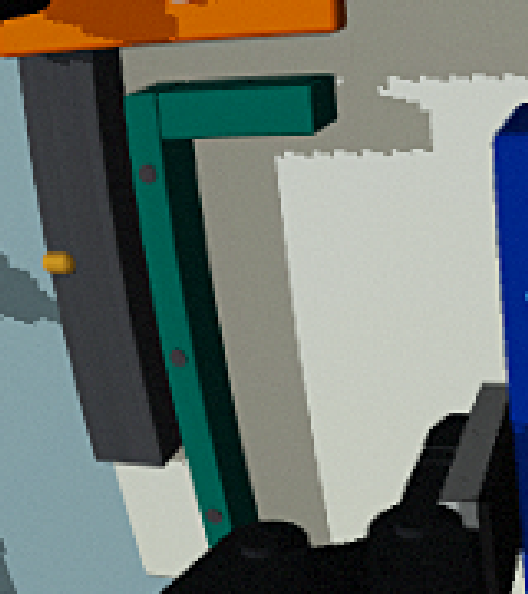

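The crop shows the fence's dark inner face at x≈200-240, which my mask cut off. The mask's right edge is therefore the top inner edge (z 34).

```bash
python3 - <<'E'
from jig import *
T=np.load('pics/T3.npy');p=np.load('pics/w3.npz')['p'];m=jigfit(p,T,0)
rs=np.arange(170,280,5);a=wplane(T,[[np.where(m[r])[0].max()+.5,r] for r in rs],.034);o=wplane(T,[[np.where(m[r])[0].min()-.5,r] for r in rs],.034)
for q in(a,o): k=np.polyfit(q[:,0],q[:,1],1);print('fence slope',k[0],'y at .497',np.polyval(k,.497))
# bed right edge
g=cv2.cvtColor(p,cv2.COLOR_RGB2HSV);w=(g[...,1]<40)&(g[...,2]>110)
E=[]
for r in range(85,150,5):
    x=np.where(w[r,180:250])[0];E.append([180+x.max()+.5,r])
b=wplane(T,E,.012);k=np.polyfit(b[:,0],b[:,1],1);print('bed edge slope',k[0],np.polyval(k,.497))
print(wplane(T,[231,71],.012))
p,h,W=pts('scene','s0');
E
```

```text
[  97  146   58  140 1926]
fence slope 0.003961741033414746 y at .497 0.2145269429045521
fence slope 0.010357715885282594 y at .497 0.22645093100376693
bed edge slope 0.010050890444763401 0.09438472019865915
[[0.62611092 0.09485279 0.012     ]]
```

Emit:
apply_moves(linear=[[-0.08,-0.19,0],[-0.15,-0.38,0],[-0.23,-0.57,0],[-0.3,-0.76,0],[-0.38,-0.96,0]], delta_rot=[[0,0,0],[0,0,0],[0,0,0],[0,0,0],[0,0,0]])

```text
clock: 5.67
position: [0.4834, 0.1586, 0.1474]
tool_rot: [3.141, 0.0, -0.0]
force: [-0.5, 0.6, -0.4]
grip_width: 0.0444
finger_force: 41.6
```

Emit:
apply_moves(linear=[[0,0,0.2],[0,0,0.4],[0,0,0.6],[0,0,0.8],[0,0,0.9]], delta_rot=[[0,0,0],[0,0,0],[0,0,0],[0,0,0],[0,0,0]])

```text
clock: 6.08
position: [0.483, 0.1578, 0.0556]
tool_rot: [3.141, 0.002, 0.001]
force: [0.2, 0.4, -1.1]
grip_width: 0.0442
finger_force: 41.6
```

```bash
python3 - <<'E'
from h import *
s=monitor.observe();print(s['position'],s['tool_rot'],s['force'])
grab('scene','s4.png');a,_=grab('side','d4.png')
b=cv2.imread('pics/s4.png');a=a[...,::-1]
cv2.imwrite('pics/c4.png',np.hstack([cv2.resize(b[170:300,220:360],None,fx=2.8,fy=2.8),cv2.resize(a[180:310,180:310],None,fx=2.8,fy=2.8)]))
E
```

```text
[0.48295473 0.157787   0.05556971] [3.14053572e+00 1.89935672e-03 5.57570636e-04] [ 0.2175737   0.39822077 -1.09371888]
```

View pics/c4.png

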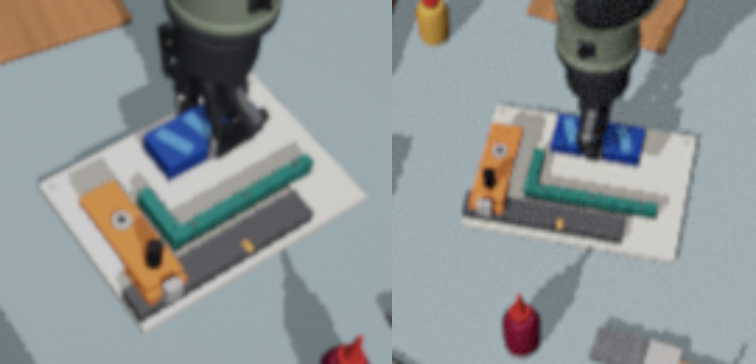

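The side crop (600,138) and the scene crop (180,145) show the bar in the grip above the bed, clear of fence and stop. I'll lower and release.

Emit:
apply_moves(linear=[[0,0,0.1],[0,0,0.2],[0,0,0.3],[0,0,0.35],[0,0,0.36]], delta_rot=[[0,0,0],[0,0,0],[0,0,0],[0,0,0],[0,0,0]])

```text
clock: 6.6
position: [0.4833, 0.1585, 0.0203]
tool_rot: [3.141, 0.001, 0.0]
force: [-1.0, 0.0, -0.8]
grip_width: 0.0439
finger_force: 41.7
```

Emit:
apply_moves(linear=[[0,0,0.01],[0,0,0.01],[0,0,0.01],[0,0,0.01],[0,0,0.01]], delta_rot=[[0,0,0],[0,0,0],[0,0,0],[0,0,0],[0,0,0]])

```text
clock: 7.02
position: [0.4839, 0.1587, 0.0206]
tool_rot: [-3.141, -0.0, 0.0]
force: [-0.5, -1.4, -0.6]
grip_width: 0.0443
finger_force: 41.6
```

Emit:
apply_moves(linear=[[0,0,0],[0,0,0],[0,0,0],[0,0,0],[0,0,0]], delta_rot=[[0,0,0],[0,0,0],[0,0,0],[0,0,0],[0,0,0]], gripper=0.4)

```text
clock: 7.43
position: [0.4838, 0.1587, 0.0203]
tool_rot: [-3.142, -0.0, 0.0]
force: [0.2, 0.5, -0.6]
grip_width: 0.0601
finger_force: 0.0
```

Emit:
apply_moves(linear=[[0,0,-0.2],[0,0,-0.4],[0,0,-0.6],[0,0,-0.8],[0,0,-0.8]], delta_rot=[[0,0,0],[0,0,0],[0,0,0],[0,0,0],[0,0,0]])

```text
clock: 7.85
position: [0.4852, 0.1591, 0.1034]
tool_rot: [-3.14, -0.004, -0.0]
force: [1.1, 0.3, 1.5]
grip_width: 0.0598
finger_force: 0.0
```

```bash
cat > meas.py <<'E'
from h import *
def bars(pr=True):
    T=wpose();p,d=grab('wrist','wb.png');h=cv2.cvtColor(p,cv2.COLOR_RGB2HSV);H,S,V=[h[...,i].astype(int) for i in range(3)]
    m=(H>100)&(H<130)&(S>110)&(V>60);m=cv2.morphologyEx(m.astype(np.uint8),cv2.MORPH_OPEN,np.ones((3,3)))
    n,l,st,ce=cv2.connectedComponentsWithStats(m);i=1+np.argmax(st[1:,4])
    W=wplane(T,big(l==i),.036);s=monitor.observe();print(np.round(s['position'],4),np.round(s['tool_rot'],3),st[i],rect(W))
bars()
E
python3 meas.py
```

```text
[0.4847 0.1589 0.1019] [-3.14e+00 -3.00e-03  0.00e+00] [ 230  136   62  133 7694] ((483.3605651855469, 158.8794708251953), (109.39068603515625, 44.568241119384766), 0.38305410742759705)
```

The bar is flat on the bed at about (0.483, 0.159) with yaw 0.4°. Next I'll push it in +y with closed fingers.

Emit:
apply_moves(linear=[[0,0.14,0],[0,0.28,0],[0,0.42,0],[0,0.55,0],[0,0.55,0]], delta_rot=[[0,0,0],[0,0,0],[0,0,0],[0,0,0],[0,0,0]], gripper=-1)

```text
clock: 8.32
position: [0.4834, 0.101, 0.0995]
tool_rot: [3.14, 0.001, -0.002]
force: [-0.4, 0.0, -0.2]
grip_width: 0.0008
finger_force: 0.0
```

Emit:
apply_moves(linear=[[0,0,0.15],[0,0,0.3],[0,0,0.5],[0,0,0.7],[0,0,0.77]], delta_rot=[[0,0,0],[0,0,0],[0,0,0],[0,0,0],[0,0,0]])

```text
clock: 8.73
position: [0.4824, 0.104, 0.0207]
tool_rot: [3.141, 0.003, 0.001]
force: [-0.1, 0.3, -0.4]
grip_width: -0.0003
finger_force: 0.0
```

Emit:
apply_moves(linear=[[0,-0.04,0],[0,-0.08,0],[0,-0.12,0],[0,-0.16,0],[0,-0.2,0]], delta_rot=[[0,0,0],[0,0,0],[0,0,0],[0,0,0],[0,0,0]])

```text
clock: 9.15
position: [0.4842, 0.1244, 0.0241]
tool_rot: [-3.141, -0.001, 0.0]
force: [-0.1, -1.4, 0.9]
grip_width: -0.0002
finger_force: 0.7
```

Emit:
apply_moves(linear=[[0,-0.04,0],[0,-0.08,0],[0,-0.12,0],[0,-0.16,0],[0,-0.2,0]], delta_rot=[[0,0,0],[0,0,0],[0,0,0],[0,0,0],[0,0,0]])

```text
clock: 9.57
position: [0.4838, 0.1441, 0.0234]
tool_rot: [-3.142, -0.0, 0.0]
force: [0.7, -0.5, 1.2]
grip_width: 0.0001
finger_force: 0.8
```

Emit:
apply_moves(linear=[[0,-0.02,0],[0,-0.04,0],[0,-0.06,0],[0,-0.07,0],[0,-0.08,0]], delta_rot=[[0,0,0],[0,0,0],[0,0,0],[0,0,0],[0,0,0]])

```text
clock: 9.98
position: [0.4837, 0.1517, 0.0233]
tool_rot: [3.142, 0.0, 0.0]
force: [-0.5, -1.4, 1.8]
grip_width: 0.0002
finger_force: 0.7
```

Emit:
apply_moves(linear=[[0,-0.01,0],[0,-0.02,0],[0,-0.03,0],[0,-0.03,0],[0,-0.03,0]], delta_rot=[[0,0,0],[0,0,0],[0,0,0],[0,0,0],[0,0,0]])

```text
clock: 10.4
position: [0.4837, 0.1548, 0.0233]
tool_rot: [-3.141, 0.0, 0.0]
force: [-0.9, -0.4, 0.1]
grip_width: 0.0001
finger_force: 0.0
```

Emit:
apply_moves(linear=[[0,-0.01,0],[0,-0.02,0],[0,-0.03,0],[0,-0.03,0],[0,-0.03,0]], delta_rot=[[0,0,0],[0,0,0],[0,0,0],[0,0,0],[0,0,0]])

```text
clock: 10.82
position: [0.4837, 0.1561, 0.0232]
tool_rot: [3.14, 0.001, -0.001]
force: [0.8, -10.6, 2.4]
grip_width: -0.0004
finger_force: 5.1
```

```bash
python3 meas.py
```

```text
[0.4837 0.1561 0.0233] [ 3.14e+00  1.00e-03 -1.00e-03] [  138   151    96   141 10967] ((501.4681396484375, 192.1062469482422), (78.88312530517578, 44.651615142822266), 0.29850175976753235)
```

10.6 N against the fence, so the bar is home in y. Now back off, go over to its -x end and push in +x.

Emit:
apply_moves(linear=[[0,0.05,0],[0,0.1,0],[0,0.1,-0.15],[0,0.1,-0.3],[0,0.1,-0.5]], delta_rot=[[0,0,0],[0,0,0],[0,0,0],[0,0,0],[0,0,0]])

```text
clock: 11.28
position: [0.4832, 0.1473, 0.0732]
tool_rot: [3.141, 0.002, 0.0]
force: [-0.6, 0.5, 0.6]
grip_width: -0.0
finger_force: 0.0
```

Emit:
apply_moves(linear=[[-0.2,-0.1,0],[-0.4,-0.2,0],[-0.6,-0.3,0],[-0.79,-0.42,0],[-0.79,-0.42,0]], delta_rot=[[0,0,0],[0,0,0],[0,0,0],[0,0,0],[0,0,0]])

```text
clock: 11.7
position: [0.4017, 0.1914, 0.0733]
tool_rot: [-3.141, 0.002, 0.004]
force: [0.6, 1.9, 0.1]
grip_width: 0.0
finger_force: 0.0
```

```bash
python3 meas.py
```

```text
[0.4034 0.1906 0.0735] [-3.141e+00  0.000e+00  3.000e-03] [  223     9    75   175 12872] ((482.9681091308594, 191.8525390625), (109.17059326171875, 44.682586669921875), 0.282717227935791)
```

Emit:
apply_moves(linear=[[0,0,0.15],[0,0,0.3],[0,0,0.45],[0,0,0.5],[0,0,0.5]], delta_rot=[[0,0,0],[0,0,0],[0,0,0],[0,0,0],[0,0,0]])

```text
clock: 12.17
position: [0.4046, 0.189, 0.0224]
tool_rot: [3.141, 0.001, -0.0]
force: [0.3, 0.5, 0.7]
grip_width: -0.0001
finger_force: 0.0
```

Emit:
apply_moves(linear=[[0.03,0,0],[0.06,0,0],[0.1,0,0],[0.13,0,0],[0.16,0,0]], delta_rot=[[0,0,0],[0,0,0],[0,0,0],[0,0,0],[0,0,0]])

```text
clock: 12.58
position: [0.4213, 0.1897, 0.0237]
tool_rot: [-3.141, -0.0, 0.0]
force: [-1.8, -0.4, 1.0]
grip_width: -0.0002
finger_force: 0.7
```

Emit:
apply_moves(linear=[[0.01,0,0],[0.02,0,0],[0.03,0,0],[0.04,0,0],[0.04,0,0]], delta_rot=[[0,0,0],[0,0,0],[0,0,0],[0,0,0],[0,0,0]])

```text
clock: 13.0
position: [0.4248, 0.1897, 0.0233]
tool_rot: [-3.142, -0.0, 0.0]
force: [0.5, 0.3, 0.9]
grip_width: 0.0002
finger_force: 0.1
```

Emit:
apply_moves(linear=[[0.01,0,0],[0.02,0,0],[0.02,0,0],[0.02,0,0],[0.02,0,0]], delta_rot=[[0,0,0],[0,0,0],[0,0,0],[0,0,0],[0,0,0]])

```text
clock: 13.42
position: [0.4251, 0.1895, 0.0232]
tool_rot: [3.141, 0.003, 0.001]
force: [-11.5, 2.6, 8.2]
grip_width: 0.0001
finger_force: 5.6
```

Home in x at 11.5 N. I'll re-push y to be sure.

Emit:
apply_moves(linear=[[-0.05,0,0],[-0.1,0,0],[-0.1,0,-0.15],[-0.1,0,-0.3],[-0.1,0,-0.5]], delta_rot=[[0,0,0],[0,0,0],[0,0,0],[0,0,0],[0,0,0]])

```text
clock: 13.83
position: [0.4161, 0.1894, 0.0733]
tool_rot: [3.141, 0.001, 0.001]
force: [-0.3, -0.4, -0.1]
grip_width: 0.0002
finger_force: 0.0
```

Emit:
apply_moves(linear=[[0.2,0.12,0],[0.4,0.24,0],[0.6,0.36,0],[0.74,0.46,0],[0.74,0.46,0]], delta_rot=[[0,0,0],[0,0,0],[0,0,0],[0,0,0],[0,0,0]])

```text
clock: 14.25
position: [0.4932, 0.1413, 0.0733]
tool_rot: [3.141, -0.002, -0.003]
force: [-1.4, -1.2, -0.0]
grip_width: -0.0002
finger_force: 0.0
```

Emit:
apply_moves(linear=[[0,0,0.15],[0,0,0.3],[0,0,0.45],[0,0,0.5],[0,0,0.5]], delta_rot=[[0,0,0],[0,0,0],[0,0,0],[0,0,0],[0,0,0]])

```text
clock: 14.67
position: [0.4897, 0.1437, 0.0224]
tool_rot: [3.141, 0.002, 0.001]
force: [-1.3, 0.5, 0.8]
grip_width: -0.0001
finger_force: 0.0
```

Emit:
apply_moves(linear=[[0,-0.03,0],[0,-0.06,0],[0,-0.09,0],[0,-0.12,0],[0,-0.12,0]], delta_rot=[[0,0,0],[0,0,0],[0,0,0],[0,0,0],[0,0,0]])

```text
clock: 15.08
position: [0.4911, 0.1558, 0.0238]
tool_rot: [3.141, -0.001, 0.0]
force: [0.1, -1.0, 1.3]
grip_width: -0.0001
finger_force: 0.6
```

Emit:
apply_moves(linear=[[0,-0.01,0],[0,-0.02,0],[0,-0.03,0],[0,-0.03,0],[0,-0.03,0]], delta_rot=[[0,0,0],[0,0,0],[0,0,0],[0,0,0],[0,0,0]])

```text
clock: 15.5
position: [0.4909, 0.1564, 0.0236]
tool_rot: [3.139, 0.0, -0.002]
force: [1.4, -15.4, 7.5]
grip_width: 0.0001
finger_force: 7.8
```

Emit:
apply_moves(linear=[[0,0.05,0],[0,0.1,0],[0,0.1,-0.3],[0,0.1,-0.6],[0,0.1,-0.95]], delta_rot=[[0,0,0],[0,0,0],[0,0,0],[0,0,0],[0,0,0]])

```text
clock: 15.92
position: [0.4899, 0.1485, 0.1187]
tool_rot: [3.141, 0.002, 0.001]
force: [0.7, -0.2, -0.1]
grip_width: 0.0004
finger_force: 0.0
```

Emit:
apply_moves(linear=[[0,0,0],[0,0,-0.1],[0,0,-0.3],[0,0,-0.3],[0,0,-0.3]], delta_rot=[[0,0,0],[0,0,0],[0,0,0],[0,0,0],[0,0,0]])

```text
clock: 16.33
position: [0.4909, 0.1488, 0.1488]
tool_rot: [-3.141, -0.001, 0.0]
force: [0.6, 0.1, -0.6]
grip_width: -0.0001
finger_force: 0.0
```

```bash
python3 meas.py; python3 -c "
from h import *
print(wpose()[:3,3]); np.save('pics/T5',wpose()); grab('wrist','w5.png')"
```

```text
[0.4906 0.1486 0.1482] [-3.142  0.     0.   ] [ 186  126   53  115 5437] ((491.6387023925781, 192.17874145507812), (109.64607238769531, 44.59814453125), 0.2826746702194214)
[0.4905841  0.14864475 0.14815604]
```

View pics/w5.png

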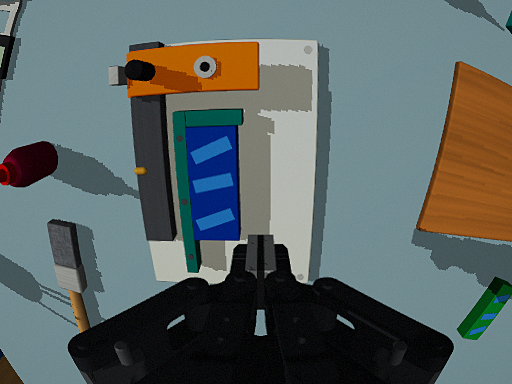

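The wrist view shows the bar (212,182) seated against the fence (180,190) and stop (208,117). The guide is still parked at (193,68), with its knob at (140,70).

```bash
python3 - <<'E'
from h import *
T=np.load('pics/T5.npy');p=np.load('pics/w5.npz')['p'];v=p.max(2)
m=np.zeros(v.shape,bool);m[50:92,118:165]=v[50:92,118:165]<60
n,l,st,ce=cv2.connectedComponentsWithStats(m.astype(np.uint8));i=1+np.argmax(st[1:,4]);print(st[i],ce[i])
c=big(l==i);a=wplane(T,c,.0815);b=wplane(T,c,.0515)
print('ymax@top-8',a[:,1].max()-.008,'ymin@base+8',b[:,1].min()+.008,'x range',a[:,0].min(),a[:,0].max(),b[:,0].min(),b[:,0].max())
h=cv2.cvtColor(p,cv2.COLOR_RGB2HSV);o=(h[...,0]>5)&(h[...,0]<18)&(h[...,1]>190)&(h[...,2]>90);o[110:]=0
W=wplane(T,big(o),.0515);print(rect(W))
E
```

```text
[118  60  38  26 665] [135.63609023  71.43458647]
ymax@top-8 0.2469242499879935 ymin@base+8 0.2431291839425846 x range 0.5856474296092602 0.6033242883935791 0.5875691552897533 0.6077726520708956
((596.2789306640625, 205.9608154296875), (39.691444396972656, 110.97898864746094), 0.23602207005023956)
```

```bash
python3 - <<'E'
from h import *
for f,t in(('w3','T3'),('w5','T5')):
    T=np.load(f'pics/{t}.npy');p=np.load(f'pics/{f}.npz')['p'];h=cv2.cvtColor(p,cv2.COLOR_RGB2HSV);H,S,V=[h[...,i].astype(int) for i in range(3)]
    for v in(90,170,200):
        o=(H>5)&(H<18)&(S>190)&(V>v);o[150:]=0;o[:,:40]=0;o[:,270:]=0;print(f,v,rect(wplane(T,big(o),.0515)))
    # teal end stop inner/outer and bed far edge along a column
    m=(H>75)&(H<98)&(S>110)&(V>40);col=140 if f=='w3' else 225
    y=np.where(m[:190,col])[0];print('stop',wplane(T,[[col,y.max()+.5],[col,y.min()-.5]],.034)[:,:2])
    col=200 if f=='w3' else 290
    w=(S<40)&(V>150);y=np.where(w[:150,col])[0];print('bedfar',wplane(T,[col,y.min()-.5],.012)[:,:2],y.min())
p,h,W=pts('scene','s0');H,S,V=[h[...,i].astype(int) for i in range(3)]
o=(H>5)&(H<18)&(S>190)&(V>120);o[:220]=0;o[300:]=0;o[:,:235]=0;o[:,300:]=0;print(rect(toplane('scene',big(o),.0515)))
p,h,W=pts('side','d0');H,S,V=[h[...,i].astype(int) for i in range(3)]
o=(H>5)&(H<18)&(S>190)&(V>120);o[:215]=0;o[270:]=0;o[:,:200]=0;o[:,240:]=0;print(rect(toplane('side',big(o),.0515)))
E
```

```text
w3 90 ((596.6475830078125, 204.30618286132812), (39.68131637573242, 109.08025360107422), 0.3921701908111572)
w3 170 ((596.9124145507812, 204.7435302734375), (38.68073272705078, 107.59882354736328), 0.27427855134010315)
w3 200 ((596.7919311523438, 205.0786895751953), (37.687469482421875, 106.95770263671875), 0.1742696911096573)
stop [[0.54681931 0.17983088]
 [0.56102601 0.17849487]]
bedfar [[0.6266536  0.12389652]] 72
w5 90 ((596.2789306640625, 205.9608154296875), (39.691444396972656, 110.97898864746094), 0.23602207005023956)
w5 170 ((596.9022216796875, 206.0533447265625), (38.05091857910156, 109.45437622070312), 0.1609542816877365)
w5 200 ((588.205810546875, 242.05731201171875), (0.9109469056129456, 0.0), -95.20120239257812)
stop [[0.54629309 0.17935327]
 [0.56028477 0.17909072]]
bedfar [[0.62577713 0.12142443]] 40Traceback (most recent call last):
  File "<stdin>", line 12, in <module>
  File "h.py", line 32, in big
    c,_=cv2.findContours(m.astype(np.uint8),0,1);return max(c,key=cv2.contourArea)[:,0,:]
                                                        ~~~^^^^^^^^^^^^^^^^^^^^^^^
ValueError: max() iterable argument is empty
```

```bash
python3 - <<'E'
from h import *
print(np.round(monitor.observe()['qpos'],2),np.round(wpose()[:3,3],4))
for n,f in(('scene','s0'),('side','d0')):
    p,h,W=pts(n,f);s=(abs(W[...,0]-.597)<.03)&(W[...,1]>.225)&(W[...,1]<.30)&(W[...,2]>.02)
    for y in np.arange(.225,.3,.005):
        q=s&(abs(W[...,1]-y)<.0025)
        if q.any(): print(n,round(y,3),q.sum(),np.round(W[q][:,2].max(),3),np.round(np.median(W[q][:,2]),3),p[q].mean(0).round())
E
```

```text
[-0.32  0.46 -0.12  1.97  0.08  0.72 -2.05] [0.4904 0.1486 0.1478]
scene 0.225 12 0.057 0.052 [168. 118.  69.]
scene 0.23 17 0.057 0.052 [170. 120.  73.]
scene 0.235 27 0.083 0.053 [162. 109.  61.]
scene 0.24 48 0.086 0.054 [122.  90.  62.]
scene 0.245 64 0.085 0.053 [104.  78.  54.]
scene 0.25 58 0.082 0.053 [126.  91.  57.]
scene 0.255 49 0.057 0.052 [157. 112.  68.]
scene 0.26 58 0.054 0.044 [149. 104.  65.]
scene 0.265 63 0.061 0.032 [120.  97.  82.]
scene 0.27 30 0.062 0.043 [120. 116. 114.]
scene 0.275 29 0.063 0.054 [144. 143. 142.]
side 0.225 2 0.057 0.054 [175. 116.  72.]
side 0.23 12 0.056 0.05 [164. 107.  66.]
side 0.235 11 0.078 0.051 [148.  96.  58.]
side 0.24 15 0.081 0.049 [156. 104.  61.]
side 0.245 29 0.087 0.054 [105.  71.  45.]
side 0.25 41 0.084 0.053 [109.  76.  51.]
side 0.255 18 0.057 0.049 [157. 107.  66.]
side 0.26 40 0.056 0.044 [144. 103.  72.]
side 0.265 19 0.048 0.037 [133.  90.  64.]
side 0.27 37 0.059 0.029 [102.  95.  94.]
side 0.275 15 0.059 0.047 [125. 123. 122.]
side 0.28 7 0.065 0.057 [144. 141. 138.]
```

A metal block beyond the knob (y≈0.27) would foul fingers closing in y, so I'll turn the tool 90° and close along x.

Emit:
apply_moves(linear=[[0.2,-0.19,0],[0.4,-0.38,0],[0.6,-0.57,0],[0.8,-0.76,0],[1,-0.94,0]], delta_rot=[[0,0,-0.05],[0,0,-0.1],[0,0,-0.15],[0,0,-0.2],[0,0,-0.25]], gripper=0.06)

```text
clock: 16.85
position: [0.5911, 0.2436, 0.1472]
tool_rot: [-3.141, 0.002, 0.529]
force: [0.5, 0.0, 0.2]
grip_width: 0.0456
finger_force: 0.0
```

Emit:
apply_moves(linear=[[0,0,0],[0,0,0],[0,0,0],[0,0,0],[0,0,0]], delta_rot=[[0,0,-0.05],[0,0,-0.1],[0,0,-0.15],[0,0,-0.2],[0,0,-0.25]])

```text
clock: 17.27
position: [0.5902, 0.2426, 0.147]
tool_rot: [-3.14, 0.001, 1.053]
force: [0.2, -0.6, 0.6]
grip_width: 0.045
finger_force: 0.0
```

Emit:
apply_moves(linear=[[0,0,0],[0,0,0],[0,0,0],[0,0,0],[0,0,0]], delta_rot=[[0,0,-0.05],[0,0,-0.1],[0,0,-0.15],[0,0,-0.2],[0,0,-0.25]])

```text
clock: 17.68
position: [0.5902, 0.2426, 0.1471]
tool_rot: [-3.14, 0.0, 1.576]
force: [-0.5, -0.4, 1.2]
grip_width: 0.0451
finger_force: 0.0
```

```bash
python3 - <<'E'
from h import *
T=wpose();np.save('pics/T6',T);p,_=grab('wrist','w6.png');s=monitor.observe();print(s['position'],s['tool_rot'],s['grip_width'],np.round(s['qpos'],2))
h=cv2.cvtColor(p,cv2.COLOR_RGB2HSV);H,S,V=[h[...,i].astype(int) for i in range(3)]
o=(H>5)&(H<18)&(S>190)&(V>90);c=big(o);W=wplane(T,c,.0515);print(c.min(0),c.max(0),rect(W))
E
```

```text
[0.59024677 0.24243311 0.14702738] [-3.13973442e+00  4.26869511e-04  1.58439998e+00] 0.04539877013488991 [-0.15  0.68 -0.5   1.62  0.38  0.95 -0.78]
[244 161] [290 281] ((596.4525146484375, 210.97142028808594), (39.21297073364258, 118.76084899902344), 0.5738335847854614)
```

View pics/w6.png

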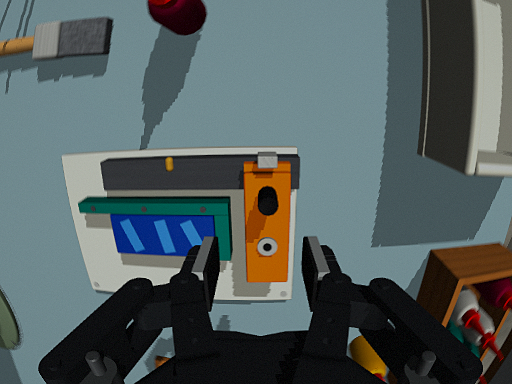

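The knob (267,200) is nearly between the fingers; guide x is 0.5965. I'll shift +6 mm in x, go down and grip.

Emit:
apply_moves(linear=[[0,0.06,0.2],[0,0.06,0.4],[0,0.06,0.6],[0,0.06,0.8],[0,0.06,0.89]], delta_rot=[[0,0,0],[0,0,0],[0,0,0],[0,0,0],[0,0,0]])

```text
clock: 18.15
position: [0.5952, 0.2421, 0.056]
tool_rot: [-3.138, 0.001, 1.569]
force: [-0.4, 0.3, 0.2]
grip_width: 0.0448
finger_force: 0.0
```

Emit:
apply_moves(linear=[[0,0,0],[0,0,0],[0,0,0],[0,0,0],[0,0,0]], delta_rot=[[0,0,0],[0,0,0],[0,0,0],[0,0,0],[0,0,0]], gripper=-1, force=40)

```text
clock: 18.57
position: [0.597, 0.243, 0.06]
tool_rot: [3.141, -0.001, 1.571]
force: [-0.1, 0.7, -2.4]
grip_width: 0.0145
finger_force: 39.6
```

Emit:
apply_moves(linear=[[0,-0.1,0],[0,-0.2,0],[0,-0.3,0],[0,-0.4,0],[0,-0.5,0]], delta_rot=[[0,0,0],[0,0,0],[0,0,0],[0,0,0],[0,0,0]])

```text
clock: 18.98
position: [0.5469, 0.2427, 0.06]
tool_rot: [3.14, -0.0, 1.571]
force: [1.6, 0.1, -4.2]
grip_width: 0.0142
finger_force: 40.0
```

Emit:
apply_moves(linear=[[0,-0.07,0],[0,-0.14,0],[0,-0.21,0],[0,-0.28,0],[0,-0.35,0]], delta_rot=[[0,0,0],[0,0,0],[0,0,0],[0,0,0],[0,0,0]])

```text
clock: 19.4
position: [0.5118, 0.2425, 0.0599]
tool_rot: [3.14, 0.0, 1.571]
force: [2.3, -3.0, 6.7]
grip_width: 0.0141
finger_force: 40.8
```

Emit:
apply_moves(linear=[[0,-0.03,0],[0,-0.06,0],[0,-0.09,0],[0,-0.12,0],[0,-0.15,0]], delta_rot=[[0,0,0],[0,0,0],[0,0,0],[0,0,0],[0,0,0]])

```text
clock: 19.82
position: [0.4971, 0.2424, 0.0598]
tool_rot: [3.14, 0.0, 1.57]
force: [1.4, -3.8, 8.1]
grip_width: 0.0141
finger_force: 41.3
```

Add a couple of mm of overtravel to find the end.

Emit:
apply_moves(linear=[[0,-0.01,0],[0,-0.02,0],[0,-0.03,0],[0,-0.03,0],[0,-0.03,0]], delta_rot=[[0,0,0],[0,0,0],[0,0,0],[0,0,0],[0,0,0]])

```text
clock: 20.23
position: [0.4955, 0.2424, 0.06]
tool_rot: [3.138, -0.001, 1.57]
force: [11.1, -3.5, 0.1]
grip_width: 0.0146
finger_force: 40.5
```

Emit:
apply_moves(linear=[[0,0.01,0],[0,0.01,0],[0,0.01,0],[0,0.01,0],[0,0.01,0]], delta_rot=[[0,0,0],[0,0,0],[0,0,0],[0,0,0],[0,0,0]], gripper=0)

```text
clock: 20.65
position: [0.4945, 0.2428, 0.0593]
tool_rot: [-3.141, -0.0, 1.571]
force: [-0.5, 0.2, -0.1]
grip_width: 0.0427
finger_force: 0.0
```

Emit:
apply_moves(linear=[[0,0,-0.1],[0,0,-0.3],[0,0,-0.5],[0,0,-0.7],[0,0,-0.9]], delta_rot=[[0,0,0],[0,0,0],[0,0,0],[0,0,0],[0,0,0]])

```text
clock: 21.07
position: [0.4945, 0.2428, 0.151]
tool_rot: [-3.142, -0.0, 1.571]
force: [-0.5, -0.6, 0.6]
grip_width: 0.0429
finger_force: 0.0
```

Emit:
apply_moves(linear=[[-0.2,0,0],[-0.4,0,0],[-0.6,0,0],[-0.6,0,0],[-0.6,0,0]], delta_rot=[[0,0,0],[0,0,0],[0,0,0],[0,0,0],[0,0,0]])

```text
clock: 21.48
position: [0.4949, 0.1818, 0.15]
tool_rot: [3.141, 0.0, 1.569]
force: [0.0, 0.6, -0.3]
grip_width: 0.0428
finger_force: 0.0
```

```bash
python3 - <<'E'
from h import *
T=wpose();p,_=grab('wrist','w7.png');print(T[:3,3])
h=cv2.cvtColor(p,cv2.COLOR_RGB2HSV);H,S,V=[h[...,i].astype(int) for i in range(3)]
o=(H>5)&(H<18)&(S>190)&(V>90);o[300:]=0;print('guide',rect(wplane(T,big(o),.0515)))
m=(H>100)&(H<130)&(S>110)&(V>50);m=cv2.morphologyEx(m.astype(np.uint8),cv2.MORPH_OPEN,np.ones((3,3)))
n,l,st,ce=cv2.connectedComponentsWithStats(m);k=[i for i in range(1,n) if st[i,4]>300]
P=np.vstack([wplane(T,big(l==i),.036) for i in k]);print(st[k],rect(P))
t=(H>75)&(H<98)&(S>110)&(V>40);c=big(t);W=wplane(T,c,.034);print('teal',rect(W),c.min(0),c.max(0),W[:,0].max())
E
```

```text
[0.494938   0.1817777  0.15002133]
guide ((496.3780822753906, 207.8774871826172), (39.30755615234375, 114.8357162475586), 0.3275303244590759)
[[ 195  151   44   48 1966]
 [ 285  151   33   48 1483]] ((491.3298034667969, 192.64939880371094), (44.27030944824219, 109.6002426147461), 89.90888214111328)
teal ((539.48046875, 196.5830535888672), (41.69368362426758, 62.62239074707031), 0.9461150169372559) [286 136] [332 202] 0.5600417331264884
```

```bash
ls pics | head -30
```

```text
T3.npy
T5.npy
T6.npy
c0.png
c4.png
d0.npz
d0.png
d4.npz
d4.png
s0.npz
s0.png
s4.npz
s4.png
t.png
w1.npz
w1.png
w2.npz
w2.png
w3.npz
w3.png
w5.npz
w5.png
w6.npz
w6.png
w7.npz
w7.png
wb.npz
wb.png
```

The bar is unmoved at (0.4913, 0.1926). The guide is centred at x = 0.4964, 5.0 mm from the bar's centre, which is exactly its end position. Handing in.

```bash
python3 -c "
from workcell import workorder
print(workorder.job_done())"
```

```text
the job is handed in; nothing more can be done
None
```

The job is handed in: the blue bar measured home against the fence and end stop, and the guide measured at the end of its travel past the detent; the hand-in call returned no verdict.

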